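Seat the round hardness block under the holder's lip

ROBOT

A 7-joint arm with a two-finger parallel gripper is mounted at the origin on a cart in front of the work surface, level with it; the furniture and walls round the work are solid. World frame = base frame: x ahead of the robot, y to its left, z up, the work surface at z = 0. Lengths are in m, angles in rad, forces in N, time in s.
With the tool pointing down it reaches from about 0.4 to 0.85 m from the base axis. Payload 10.4 kg.
Tool frame: the origin (TCP) lies midway between the tips of the shut fingers; the grasp point (between the pads) lies manip.pinch_z behind it (manip.pinch_z is the distance from the TCP to the grasp point, in m); z points along the fingers, y is the direction in which the jaws open and shut (so a half turn about z gives the same grasp; the last joint's range is limited). The gripper opens to 85 mm and grips with 20 to 120 N. Pads are 22 mm wide; open, the fingers measure 114 mm over their backs; the gripper's body (76 mm by 85 mm) begins 54 mm behind the grasp point. The pads swing forward as they close: fully open they stand 13 mm farther back than shut.
Start: joints at [-0.023, 0.332, -0.065, 1.46, 0.022, 1.35, -0.088], TCP at [0.625, 0, 0.202] pointing down, gripper open.
Joint ranges: [-2.6, 2.6], [-0.5, 2.12], [-1.47, 1.34], [0.16, 2.42], [-1.27, 4.41], [0.06, 2.06], [-2.6, 2.6]. Speed limits (rad/s): [2.22, 2.22, 2.79, 2.79, 3.14, 3.14, 3.14].

INTERFACE

Orientations are given as a unit quaternion [x, y, z, w].
In Python, from workcell import manip gives the robot as it stands.
- The arm moves only by the shell command python3 -m handwheel 'ROWS' [FORCE]. ROWS is JSON, a list that holds one entry, the list of rows, each a list of 7 numbers: the shift along the tool's x, y, z in m, then the turn, a rotation vector about the tool's x, y, z in rad, then the finger opening in m, from 0 to 0.0854. In form: [[[tx, ty, tz, ax, ay, az, claw], ...]]. A call has 1 to 8 rows; each row is the pose to reach, as a shift and turn from the pose commanded when the call began, along the tool's axes at that moment; what a row does not reach only later rows make up. A row lasts 1/8 s, in which the tool goes at most 62.5 mm and 10.7 degrees, less where a joint would pass 70% of its speed; a pose out of reach is approached as far as the arm can. A call with a gripper value outside its range is refused whole. The fingers move at their own pace and stop on an object; FORCE is the grip in N (left out, the last holds). Time passes only in rows, so rows that repeat a pose let the fingers close. It gives the time, the measured TCP pose, the force and the opening at its end, in the units of the state.
- manip.get_obs(): the state, without advancing time (a new reading comes with each control period).
- manip.camera(name): name is "scene" or "side" or "wrist"; returns the picture (420x560x3 uint8, blue, green, red); there is no depth.
- manip.calibration(name): a dict with "fx", "fy", "cx", "cy" (pixels), "view" (4x4, takes a point from world to camera coordinates); the wrist camera has in their place "tool_from_camera" (4x4, takes a point from camera to tool coordinates, whose origin is the TCP and whose axes are the flange's). Camera axes: x right, y up, looking along -z (the intrinsics and any distortion apply to the point x, -y, -z); pixel columns grow to the right and rows downward; lengths in m; the calibration is good to about 2 mm. A picture is of the moment at which its call begins: read the wrist's pose just before it. calibration takes no time and is no camera call.
- manip.hand_in(): hands the job in, once; it reports no verdict.
The state is a dict: "clock": time; "joint_pos": joint angles; "joint_velocities": joint speeds; "tau": joint torques, N m; "position": TCP position; "ee_rot": TCP orientation; "ft_force": force on the tool from outside, world axes, zero at the start; "torque": the same for the moment, N m; "grip_width": opening from 0.0 (shut) to 1.0 (fully open).
Only numpy, scipy, OpenCV 4.12 (cv2) and the standard library are available. Lean on these libraries where they do the work, as an engineer would, in place of code of your own. Each camera call takes 0.05 s, during which the arm holds its last target.

TASK

Put the round steel hardness block into the round recess of the aluminium block holder. Take it in tilted, with the edge at the holder's lip clearly lower: slip that edge in under the lip first, then lower the other edge until the block lies flat on the bottom of the recess, same face up, and let go. Leave the hexagonal block where it is.

Things in the scene. Friction and masses are not known exactly. Their poses are not given: they have to be found in the camera images.
- round_block: Round grey steel hardness reference block, a plain disc 55 mm in diameter and 11 mm thick, about 0.19 kg, loose, lying flat on the worktop. Origin: centre of its underside; z is its axis, pointing up. It swaps places with the hexagonal block and a 63 mm clear plastic dish from start to start. Can be gripped across its diameter from above.
- block_holder: Fixed aluminium plate, 120 (x) by 92 (y) by 8 mm. Origin: centre of its underside on the worktop, below the recess centre; z up, -x towards the lip, roughly at the robot. Round recess: radius 34 mm, floor 11 mm above the worktop, walls 9 mm higher, only as arcs 50 degrees either side of +x and -x. Its +y and -y sides are open, 43 mm wide, for fingers holding the block across y.
- holder_lip (a point): Middle of the lower free edge of the dark steel lip: holder x = -17 mm, y = 0, 17 mm above the recess floor; axes as the holder's. The lip is 32 mm wide (y), 4 mm thick, with screw heads 3 mm higher behind. From it to the far wall is 51 mm, so the block cannot go in flat: its -x edge goes under the lip, tilted 12 to 20 degrees, +x edge high over the far wall.
- hex_block: Hexagonal grey steel hardness block, 52 x 59 x 12 mm, a bystander lying loose on the worktop. Origin: centre of its underside, z up. To be left alone.

How it is judged:
On the way:
1. the round block is in the recess edge first: tilted more than 6 degrees, its centre within 13 mm of the recess centre seen from above and less than 18 mm above its floor (angle between round_block's own z axis and vertical between 0.1 and 0.8 rad and horizontal distance between round_block and block_holder below 0.013 m and z of round_block in the frame of block_holder below 0.029 m), for 0.1 s.
At the end, for the whole second after the job is handed in: The round block lies still and flat on the recess floor under the lip: centre within 13 mm of the recess centre, underside at most 2.5 mm above the floor, tilt below 6 degrees, same face up (horizontal distance between round_block and block_holder below 0.013 m and z of round_block in the frame of block_holder below 0.0135 m and angle between round_block's own z axis and vertical below 0.1 rad and linear speed of round_block below 0.02 m/s); the robot touches nothing.
It fails at once if the hexagonal block is moved more than 30 mm (distance of hex_block from where it was at the start of the episode above 0.03 m).
It also fails if it takes over 38 s, if anything falls off the work surface, if the arm or the gripper's body presses on something with over 40 N, if the wrist force passes 120 N, or if a joint passes its speed limit or range.

## Working session

There is one attempt and no reset: what is moved stays moved. The work goes in short steps, Python scripts to look and compute and a shell command to move; the robot and the scene stay as the last step left them, time stands still between calls to the robot, and variables do not carry over. Pictures are saved under pics/ and viewed, and the job is handed in when it is done.

```bash
mkdir -p pics; ls
python3 - <<'E'
from workcell import manip
import cv2,numpy as np
o=manip.get_obs();print(o, manip.pinch_z)
for n in("scene","side","wrist"):
    cv2.imwrite(f"pics/a_{n}.png",manip.camera(n)); c=manip.calibration(n);print(n,c)
E
```

```text
pics
{'clock': 0.0, 'joint_pos': array([-0.02260519,  0.33284281, -0.06469402,  1.46093655,  0.02162895,
        1.34988017, -0.08852473]), 'joint_velocities': array([-0.00026612,  0.00200783, -0.00023394,  0.00028198,  0.00163064,
       -0.00078079, -0.00121044]), 'tau': array([ 4.98105128e-04, -6.25449800e+01,  4.97091911e-02, -3.91610491e+01,
        1.63588714e-02,  9.83294769e-03, -6.01235030e-06]), 'position': array([ 6.24594798e-01, -1.74676155e-05,  2.01336373e-01]), 'ee_rot': array([ 7.07105888e-01,  7.07107342e-01, -5.16532863e-04, -4.50354960e-04]), 'ft_force': array([-0.41597287,  0.05701209,  0.77243038]), 'torque': array([ 0.02403706,  0.00459237, -0.00769084]), 'grip_width': 1.0016052989211035} 0.0187
scene {'fx': 407.25466311205275, 'fy': 407.25466311205275, 'cx': 281.17746658233574, 'cy': 211.08502638087975, 'view': array([[-0.86495297, -0.50184898, -0.00198814,  0.53625448],
       [ 0.30025936, -0.52067293,  0.79921462, -0.0705036 ],
       [-0.40212022,  0.69068611,  0.60104246, -0.84854694],
       [ 0.        ,  0.        ,  0.        ,  1.        ]])}
side {'f
[... 223 characters left out ...]
1804508e-01,  9.43348163e-01,
        -1.58470845e-01],
       [-8.08309492e-03, -9.43317050e-01,  3.31794525e-01,
        -6.39254760e-01],
       [ 0.00000000e+00,  0.00000000e+00,  0.00000000e+00,
         1.00000000e+00]])}
wrist {'fx': 318.46658818692043, 'fy': 318.46658818692043, 'cx': 283.82685004956693, 'cy': 213.14974969050326, 'tool_from_camera': array([[ 2.35970374e-04,  9.51836580e-01,  3.06605722e-01,
         7.98711283e-02],
       [ 9.99999945e-01, -1.52911397e-04, -2.94918501e-04,
        -2.40090869e-04],
       [-2.33830708e-04,  3.06605775e-01, -9.51836564e-01,
        -1.70972609e-01],
       [ 0.00000000e+00,  0.00000000e+00,  0.00000000e+00,
         1.00000000e+00]])}
```

View pics/a_scene.png

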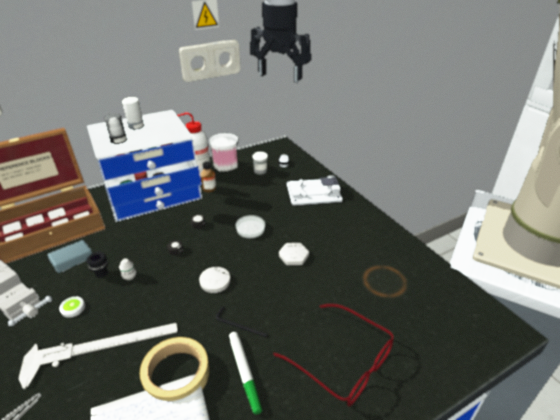

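View pics/a_side.png

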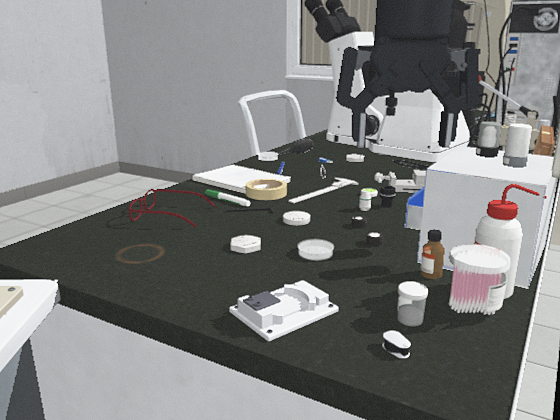

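View pics/a_wrist.png

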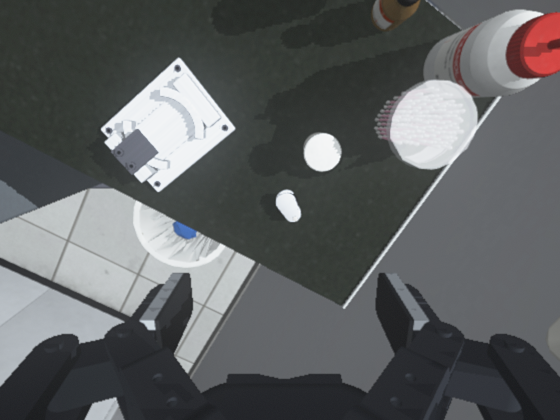

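The scene view shows the round disc at (215,280), the hex at (294,253), the dish at (250,227) and the holder at (315,190). In the side view they are at (296,218), (245,243), (316,250) and (283,305), with the dark lip at (262,299). The wrist view shows the holder at about (165,125), with the lip at its lower left.

```bash
cat > h.py <<'E'
from workcell import manip
import cv2,numpy as np
from scipy.spatial.transform import Rotation as R
def cam(n,o=None):
    c=manip.calibration(n)
    if n=="wrist":
        o=o or manip.get_obs(); T=np.eye(4);T[:3,:3]=R.from_quat(o["ee_rot"]).as_matrix();T[:3,3]=o["position"]
        W=T@c["tool_from_camera"]
    else: W=np.linalg.inv(c["view"])
    return c,W
def cast(n,uv,z,o=None):
    c,W=cam(n,o); uv=np.atleast_2d(uv).astype(float)
    d=np.c_[(uv[:,0]-c["cx"])/c["fx"],-(uv[:,1]-c["cy"])/c["fy"],-np.ones(len(uv))]@W[:3,:3].T
    p=W[:3,3]; return p+d*((z-p[2])/d[:,2])[:,None]
def proj(n,P,o=None):
    c,W=cam(n,o); q=(np.atleast_2d(P)-W[:3,3])@W[:3,:3]
    return np.c_[c["cx"]-c["fx"]*q[:,0]/q[:,2],c["cy"]+c["fy"]*q[:,1]/q[:,2]]
E
python3 - <<'E'
from h import *
for n,pts in dict(scene=[(215,280),(294,253),(250,227),(315,190)],side=[(296,218),(245,243),(316,250),(283,305)],wrist=[(168,125),(322,152)]).items():
    print(n,cam(n)[1][:3,3].round(3)); print(cast(n,pts,0.01).round(4))
for n,roi in dict(scene=(150,190,200,120),side=(200,190,160,160),wrist=(80,40,180,170)).items():
    im=cv2.imread(f"pics/a_{n}.png"); x,y,w,h=roi
    cv2.imwrite(f"pics/z_{n}.png",cv2.resize(im[y:y+h,x:x+w],None,fx=3.5 if n!="scene" else 4,fy=3.5 if n!="scene" else 4,interpolation=cv2.INTER_CUBIC))
E
```

```text
scene [0.144 0.818 0.567]
[[0.5163 0.4239 0.01  ]
 [0.4244 0.2859 0.01  ]
 [0.5464 0.2612 0.01  ]
 [0.4881 0.0624 0.01  ]]
side [ 0.488 -0.554  0.363]
[[0.5182 0.4022 0.01  ]
 [0.4246 0.2748 0.01  ]
 [0.548  0.2441 0.01  ]
 [0.4909 0.0589 0.01  ]]
wrist [0.625 0.08  0.373]
[[0.4972 0.0648 0.01  ]
 [0.6674 0.0355 0.01  ]]
```

View pics/z_scene.png

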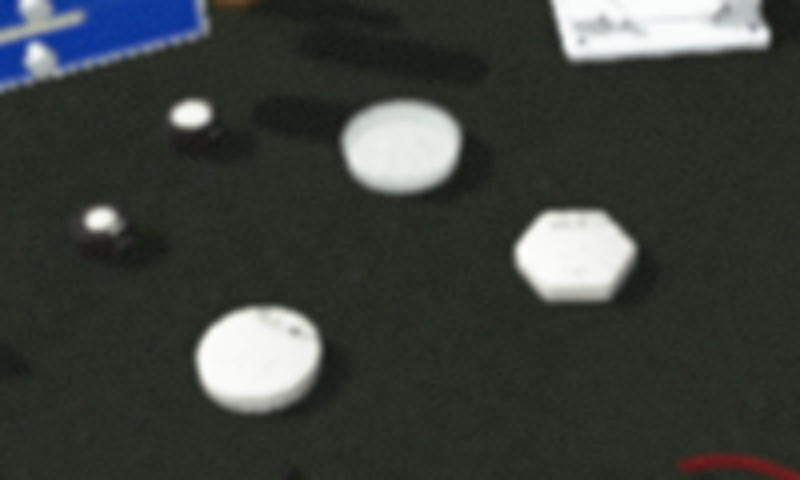

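View pics/z_side.png

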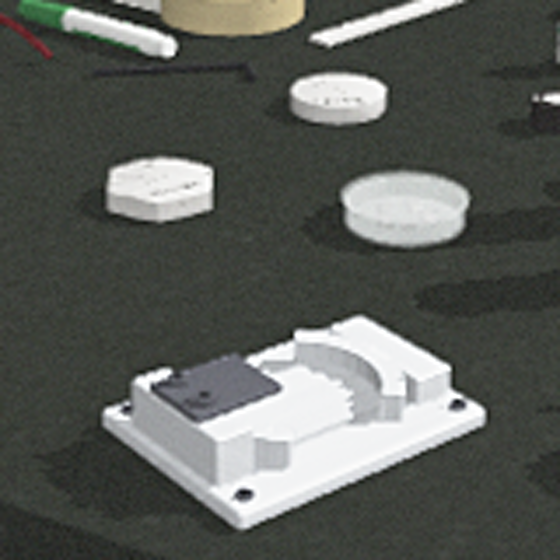

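View pics/z_wrist.png

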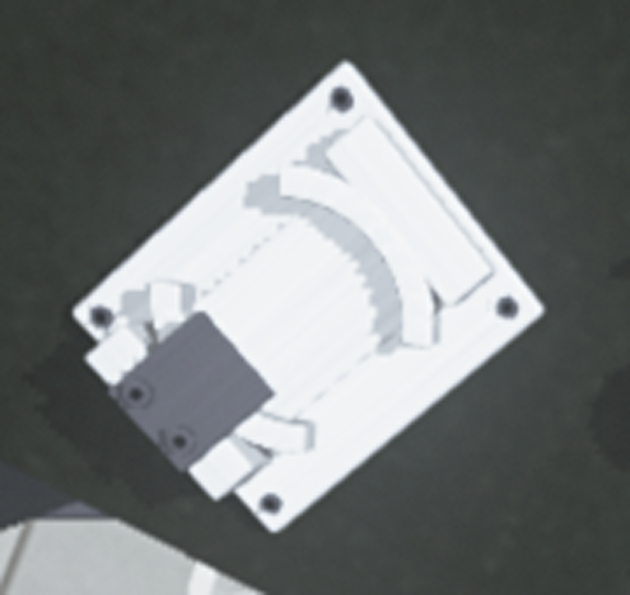

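Run:
```python
from h import *
im=cv2.imread("pics/a_wrist.png",0)
c=(np.array([(346,62),(545,310),(276,530),(74,312)])/3.5+[80,40]-.35).astype(np.float32)
c2=cv2.cornerSubPix(im,c.reshape(-1,1,2).copy(),(4,4),(-1,-1),(3,50,.01)).reshape(-1,2);print(c,c2)
P=cast("wrist",c2,.008)[:,:2];print(P.round(4),P.mean(0))
e=np.diff(np.r_[P,P[:1]],axis=0);print(np.linalg.norm(e,axis=1),np.degrees(np.arctan2(e[:,1],e[:,0])))
S=(np.array([(103,415),(242,525),(487,412)])/3.5+[200,190]-.35);Q=cast("side",S,.008)[:,:2];print("side",Q.round(4),"ctr",(Q[0]+Q[2])/2)
for n,pts in dict(scene=[(215,280),(294,253)],side=[(296,218),(245,243)]).items():
    g=cv2.imread(f"pics/a_{n}.png",0);_,m=cv2.threshold(g,110,255,0)
    for cn in cv2.findContours(m,0,1)[0]:
        for p in pts:
            if cv2.pointPolygonTest(cn,p,False)>0:
                el=cv2.fitEllipse(cn);q=cast(n,cn.reshape(-1,2),.0055);M=cv2.moments(cn);ct=(M['m10']/M['m00'],M['m01']/M['m00'])
                print(n,p,el,cast(n,[ct],.0055).round(4),(q.max(0)-q.min(0)).round(3))
```

```text
[[178.50714   57.364285]
 [235.36429  128.22144 ]
 [158.50714  191.07857 ]
 [100.792854 128.79286 ]] [[178.50237  56.70475]
 [235.31496 128.21881]
 [157.64853 191.9108 ]
 [ 99.94821 128.79485]]
[[ 0.515   0.1331]
 [ 0.5707  0.0613]
 [ 0.4758 -0.0113]
 [ 0.4206  0.0606]] [0.49550526 0.060901  ]
[0.09087591 0.11943248 0.09069998 0.11904402] [ -52.22662074 -142.56874676  127.52856482   37.51520797]
side [[ 0.4177  0.0539]
 [ 0.4733 -0.0209]
 [ 0.5669  0.0557]] ctr [0.49232364 0.05484398]
scene (215, 280) ((214.0270538330078, 279.1000061035156), (25.187158584594727, 31.171329498291016), 74.48748779296875) [[0.5224 0.4197 0.0055]] [0.061 0.064 0.   ]
scene (294, 253) ((293.188720703125, 253.2250518798828), (22.644969940185547, 28.777395248413086), 88.50586700439453) [[0.4278 0.283  0.0055]] [0.059 0.069 0.   ]
side (245, 243) ((245.4317169189453, 243.4809112548828), (17.70227813720703, 32.32638931274414), 88.48595428466797) [[0.4247 0.2832 0.0055]] [0.055 0.081 0.   ]
side (296, 218) ((296.2716064453125, 217.54930114746094), (13.999150276184082, 28.71485710144043), 90.93569946289062) [[0.5193 0.4171 0.0055]] [0.056 0.082 0.   ]
```

Run:
```python
from h import *
print("cabinet base, pot, vials",cast("scene",[(113,218),(200,203),(126,278),(176,251),(198,226),(235,340),(96,270)],0).round(3))
print("cab top",cast("scene",[(105,155),(192,137)],.12).round(3), cast("side",[(408,228),(418,265),(425,170)],0).round(3))
```

```text
cabinet base, pot, vials [[0.841 0.38  0.   ]
 [0.707 0.235 0.   ]
 [0.673 0.497 0.   ]
 [0.642 0.392 0.   ]
 [0.655 0.306 0.   ]
 [0.413 0.507 0.   ]
 [0.74  0.512 0.   ]]
cab top [[0.89  0.321 0.12 ]
 [0.779 0.155 0.12 ]] [[0.737 0.373 0.   ]
 [0.714 0.205 0.   ]
 [0.888 0.814 0.   ]]
```

```bash
python3 -m handwheel '[[[0.05,-0.04,0,0,0,0.18,0.0854],[0.1,-0.08,0,0,0,0.36,0.0854],[0.16,-0.104,0,0,0,0.54,0.0854],[0.22,-0.104,0,0,0,0.72,0.0854],[0.28,-0.104,0.02,0,0,0.9,0.0854],[0.34,-0.104,0.04,0,0,0.916,0.0854],[0.4,-0.104,0.06,0,0,0.916,0.0854],[0.418,-0.104,0.08,0,0,0.916,0.0854]]]' 60; python3 -m handwheel '[[[0,0,0,0,0,0,0.0854],[0,0,0,0,0,0,0.0854]]]'
python3 - <<'E'
from h import *
o=manip.get_obs();im=manip.camera("wrist");cv2.imwrite("pics/b_wrist.png",im)
print(o["clock"],o["position"],o["joint_pos"].round(2),R.from_quat(o["ee_rot"]).as_matrix().round(3),o["ft_force"])
g=cv2.cvtColor(im,6);_,m=cv2.threshold(g,130,255,0)
for cn in cv2.findContours(m,0,1)[0]:
    if 1000<cv2.contourArea(cn)<30000:
        (u,v),r=cv2.minEnclosingCircle(cn);M=cv2.moments(cn);ct=(M['m10']/M['m00'],M['m01']/M['m00'])
        q=cast("wrist",cn.reshape(-1,2),.011,o);print((u,v,r),ct,cast("wrist",[ct],.011,o).round(4),cast("wrist",[ct],.0055,o).round(4),(q.max(0)-q.min(0)).round(3))
E
```

```text
clock: 1.15
position: [0.5197, 0.4216, 0.1213]
ee_rot: [0.946, 0.323, 0.0, -0.001]
ft_force: [0.0, -0.2, -0.1]
grip_width: 0.996
clock: 1.4
position: [0.5215, 0.4172, 0.1222]
ee_rot: [0.947, 0.321, 0.0, 0.0]
ft_force: [0.6, -0.0, 0.3]
grip_width: 0.998
1.4 [0.52150083 0.41720406 0.1222025 ] [-0.6   0.48 -0.2   1.43  0.1   1.24 -1.73] [[ 0.794  0.608  0.   ]
 [ 0.608 -0.794 -0.001]
 [-0.     0.001 -1.   ]] [ 0.61907289 -0.02313946  0.3198743 ]
(329.5246276855469, 337.8818664550781, 27.355270385742188) (329.9271672295834, 337.46271758898416) [[0.4311 0.2873 0.011 ]] [[0.4281 0.2838 0.0055]] [0.057 0.064 0.   ]
(427.2117919921875, 286.31060791015625, 44.687156677246094) (427.4496169139753, 276.1995441761226) [[0.5462 0.2575 0.011 ]] [[0.5455 0.2534 0.0055]] [0.088 0.073 0.   ]
(82.5, 241.5, 68.83686065673828) (95.13039637849177, 239.08777740973832) [[0.3811 0.5382 0.011 ]] [[0.3771 0.5396 0.0055]] [0.107 0.092 0.   ]
(283.145751953125, 197.04708862304688, 30.21139144897461) (283.1357039187228, 196.88249879051764) [[0.5236 0.4209 0.011 ]] [[0.5224 0.4201 0.0055]] [0.056 0.055 0.   ]
(45.55376434326172, 100.5, 99.53600311279297) (54.07844863424057, 126.5988555498496) [[0.4536 0.6143 0.011 ]] [[0.4511 0.6172 0.0055]] [0.135 0.128 0.   ]
(154.5, 62.5, 67.13056945800781) (155.38064516129032, 61.81189516129032) [[0.5503 0.5713 0.011 ]] [[0.5497 0.5734 0.0055]] [0.075 0.079 0.   ]
```

View pics/b_wrist.png

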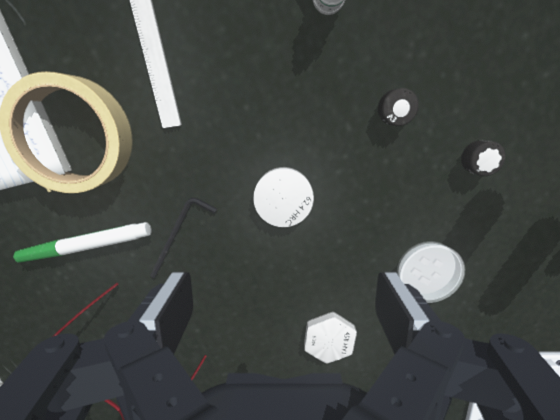

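The disc is at (283,197), radius 30 px, engraved "62.4 HRC". The hex is at (330,337) and the dish at (432,270). Both fingers are clear of everything, so I'm descending to grasp.

```bash
python3 -m handwheel '[[[0.003,-0.0015,0.04,0,0,0,0.075],[0.003,-0.0015,0.08,0,0,0,0.075],[0.003,-0.0015,0.105,0,0,0,0.075],[0.003,-0.0015,0.115,0,0,0,0.075],[0.003,-0.0015,0.115,0,0,0,0.075]]]'
python3 - <<'E'
from h import *
o=manip.get_obs();im=manip.camera("wrist");cv2.imwrite("pics/c_wrist.png",im);s=manip.camera("side")[170:270,220:380]
cv2.imwrite("pics/c_side.png",cv2.resize(s,None,fx=4,fy=4,interpolation=2))
print(o["position"],o["ft_force"]); p=proj("wrist",[[.523,.4205,.011]],o);print(p)
E
```

```text
clock: 2.08
position: [0.5232, 0.4205, 0.0079]
ee_rot: [0.947, 0.321, 0.0, 0.0]
ft_force: [0.7, 0.8, 0.2]
grip_width: 0.881
[0.52317883 0.42049288 0.00786637] [0.72400327 0.82215419 0.22415016]
[[285.45300472 254.81699725]]
```

View pics/c_wrist.png

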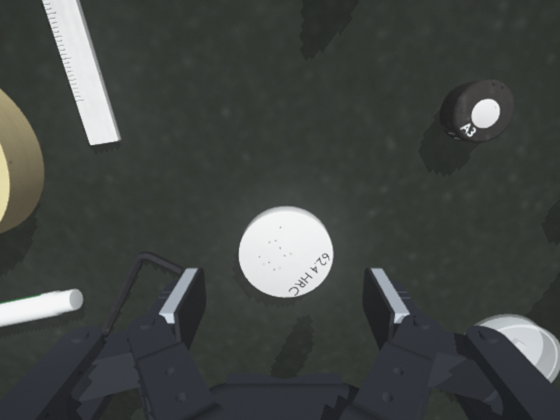

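View pics/c_side.png

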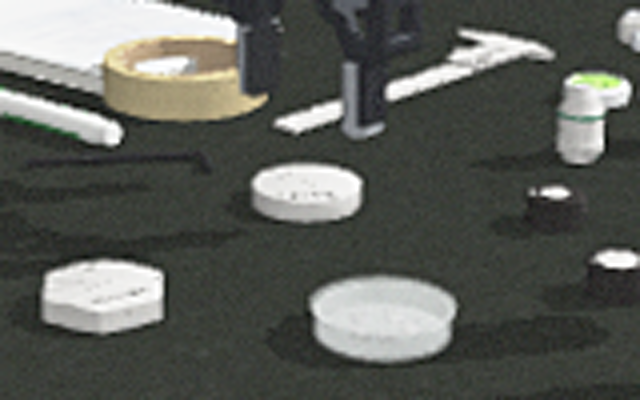

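Run:
```python
from h import *
print(proj("side",[[.546,.391,z] for z in(0,.01,.02,.03,.04)]),proj("side",[[.523,.4205,.011]]))
o=manip.get_obs();M=R.from_quat(o["ee_rot"]).as_matrix()
for z in (0,-.01,-.02,-.03): print(z,proj("wrist",[o["position"]+M@[0,s*.0375,z] for s in(-1,1)],o))
```

```text
[[310.06567958 224.65674301]
 [310.16072379 219.94574329]
 [310.25639502 215.20366431]
 [310.3526995  210.43019749]
 [310.44964354 205.62503016]] [[298.09541172 214.42073863]]
0 [[221.78580995 252.27198827]
 [349.4792447  252.33837154]]
-0.01 [[218.44721581 259.87252261]
 [352.9863955  259.94444518]]
-0.02 [[214.73042758 268.33404128]
 [356.89094376 268.41236782]]
-0.03 [[210.56732447 277.81162581]
 [361.26449009 277.89742201]]
```

Run:
```python
from h import *
im=cv2.imread("pics/c_wrist.png");cv2.imwrite("pics/c_w2.png",cv2.resize(im[230:420,90:470],None,fx=2.1,fy=2.1,interpolation=2))
o=manip.get_obs();M=R.from_quat(o["ee_rot"]).as_matrix()
for z in (0,-.01,-.02,-.03,-.04): print(z,proj("wrist",[o["position"]+M@[x,s*.0375,z] for s in(-1,1) for x in (-.011,.011)],o).round(0).tolist())
```

```text
0 [[223.0, 269.0], [221.0, 235.0], [348.0, 269.0], [351.0, 235.0]]
-0.01 [[220.0, 277.0], [217.0, 242.0], [352.0, 278.0], [354.0, 242.0]]
-0.02 [[216.0, 287.0], [213.0, 249.0], [355.0, 287.0], [358.0, 249.0]]
-0.03 [[212.0, 297.0], [209.0, 258.0], [360.0, 297.0], [363.0, 258.0]]
-0.04 [[208.0, 309.0], [204.0, 267.0], [364.0, 309.0], [368.0, 267.0]]
```

View pics/c_w2.png

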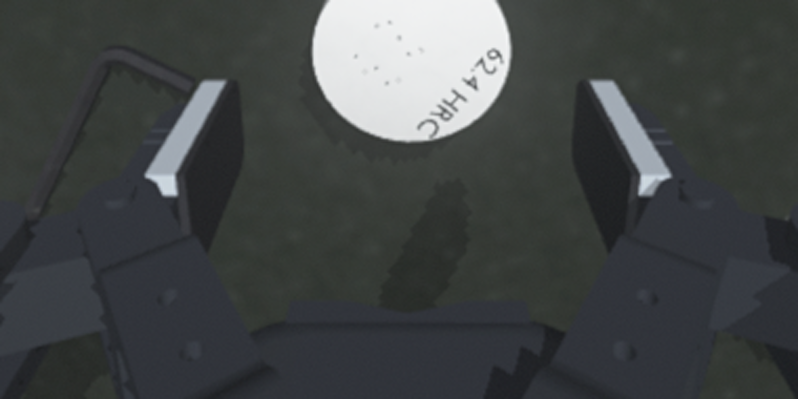

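The fingertips look about 40 mm behind the TCP: the wrist view puts the tip corner at (205,270) and the side view at (310,203). I'll close to about 56 mm here, above the block, to measure that directly before going lower.

```bash
python3 -m handwheel '[[[0,0,-0.004,0,0,0,0.056],[0,0,-0.004,0,0,0,0.056],[0,0,-0.004,0,0,0,0.056]]]'
python3 - <<'E'
from h import *
o=manip.get_obs();im=manip.camera("wrist");s=manip.camera("side")
cv2.imwrite("pics/d_side.png",cv2.resize(s[150:250,240:360],None,fx=5,fy=5,interpolation=2));cv2.imwrite("pics/d_w2.png",cv2.resize(im[200:390,90:470],None,fx=2.1,fy=2.1,interpolation=2))
print(o["position"],o["ft_force"],o["grip_width"]);M=R.from_quat(o["ee_rot"]).as_matrix()
for z in (0,-.01,-.02,-.03,-.04):
  P=[o["position"]+M@[x,s*o["grip_width"]*.0427,z] for s in(-1,1) for x in (-.011,.011)]
  print(z,((proj("wrist",P,o)-[90,200])*2.1).round(0).tolist(),((proj("side",P)-[240,150])*5).round(0).tolist())
E
```

```text
clock: 2.55
position: [0.5226, 0.4212, 0.0115]
ee_rot: [0.947, 0.322, 0.0, -0.0]
ft_force: [-0.1, 0.3, 0.5]
grip_width: 0.654
[0.52263609 0.42116294 0.01150757] [-0.08473579  0.30088708  0.45065313] 0.6544359237101005
0 [[313.0, 145.0], [309.0, 73.0], [509.0, 145.0], [513.0, 73.0]] [[226.0, 308.0], [268.0, 297.0], [313.0, 345.0], [355.0, 333.0]]
-0.01 [[308.0, 163.0], [304.0, 87.0], [514.0, 163.0], [518.0, 88.0]] [[226.0, 285.0], [268.0, 274.0], [313.0, 321.0], [355.0, 310.0]]
-0.02 [[302.0, 182.0], [298.0, 103.0], [520.0, 182.0], [525.0, 104.0]] [[226.0, 262.0], [268.0, 252.0], [313.0, 297.0], [356.0, 286.0]]
-0.03 [[296.0, 204.0], [291.0, 121.0], [527.0, 204.0], [532.0, 121.0]] [[226.0, 239.0], [268.0, 229.0], [314.0, 273.0], [356.0, 263.0]]
-0.04 [[289.0, 228.0], [283.0, 141.0], [534.0, 228.0], [540.0, 142.0]] [[226.0, 215.0], [268.0, 206.0], [314.0, 249.0], [357.0, 239.0]]
```

View pics/d_w2.png

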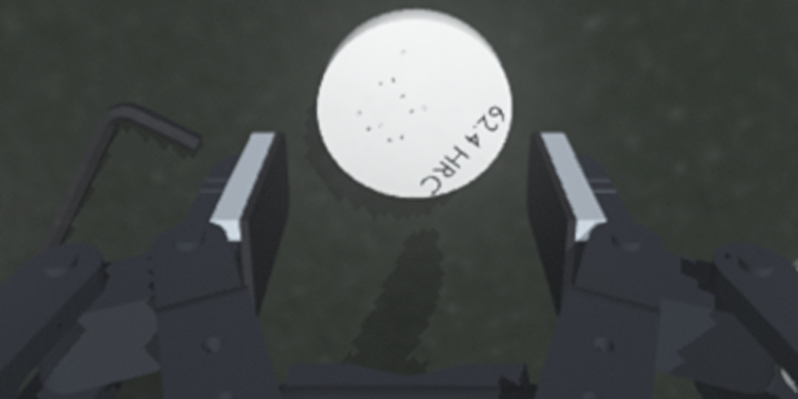

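View pics/d_side.png

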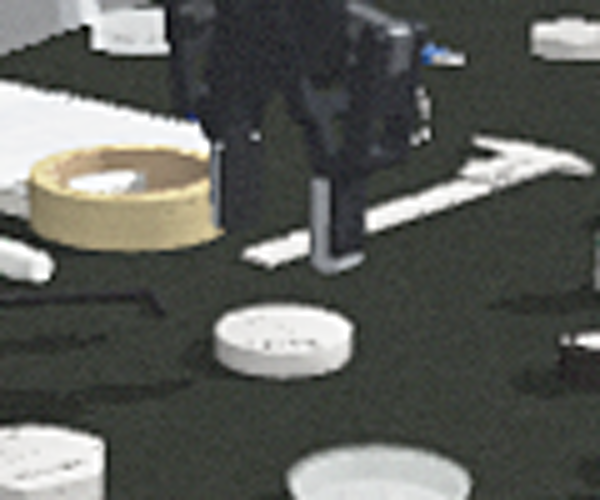

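The side view has the near fingertip at (318,272) in the crop, and the wrist view agrees, so the tips are about 31–34 mm behind the reported TCP at this opening. I'll reopen and go lower in guarded steps.

```bash
python3 -m handwheel '[[[0,0,0.005,0,0,0,0.072],[0,0,0.015,0,0,0,0.072],[0,0,0.022,0,0,0,0.072],[0,0,0.027,0,0,0,0.072],[0,0,0.027,0,0,0,0.072]]]'
python3 - <<'E'
from h import *
o=manip.get_obs();im=manip.camera("wrist");s=manip.camera("side")
cv2.imwrite("pics/e_side.png",cv2.resize(s[150:250,240:360],None,fx=5,fy=5,interpolation=2));cv2.imwrite("pics/e_w2.png",cv2.resize(im[200:390,90:470],None,fx=2.1,fy=2.1,interpolation=2))
print(o["position"],o["ft_force"],o["grip_width"])
E
```

```text
clock: 3.28
position: [0.5222, 0.4208, -0.0165]
ee_rot: [0.947, 0.322, -0.0, 0.0]
ft_force: [-1.0, 1.2, 0.2]
grip_width: 0.842
[ 0.52220315  0.42083821 -0.01651257] [-1.01536808  1.15005718  0.18576699] 0.8424070316961604
```

View pics/e_w2.png

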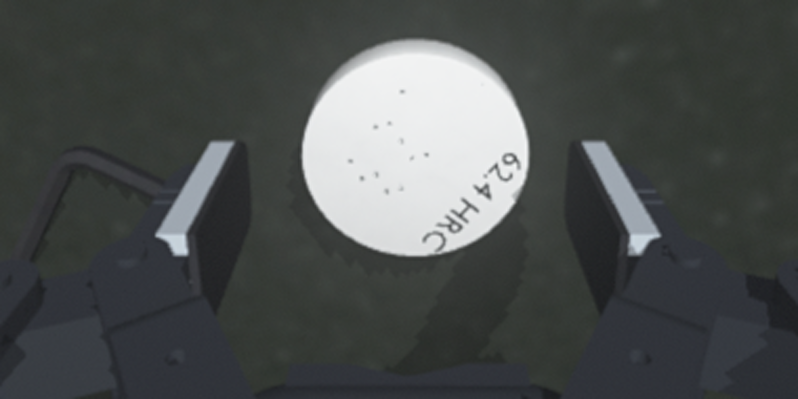

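View pics/e_side.png

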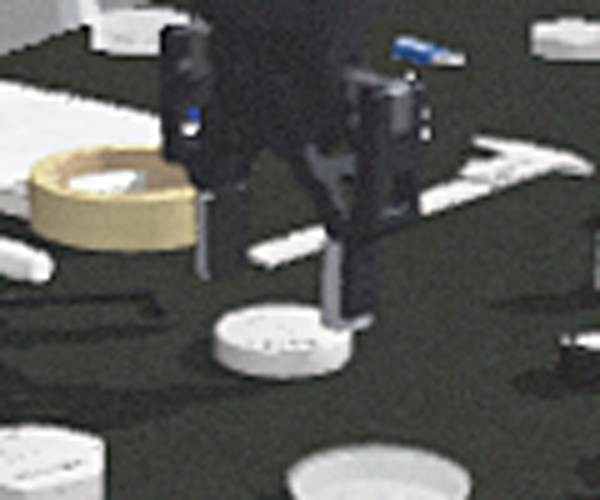

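The tips are still about 20 mm up, clear of the table and astride the disc. I'm going down another 11.5 mm and closing.

```bash
python3 -m handwheel '[[[0,0,0.007,0,0,0,0.072],[0,0,0.0115,0,0,0,0.072],[0,0,0.0115,0,0,0,0.072]]]'
python3 -m handwheel '[[[0,0,0,0,0,0,0.05],[0,0,0,0,0,0,0.05],[0,0,0,0,0,0,0.05],[0,0,0,0,0,0,0.05]]]' 60
python3 - <<'E'
from h import *
o=manip.get_obs();im=manip.camera("wrist");s=manip.camera("side")
cv2.imwrite("pics/f_side.png",cv2.resize(s[150:250,240:360],None,fx=5,fy=5,interpolation=2));cv2.imwrite("pics/f_w2.png",cv2.resize(im[200:390,90:470],None,fx=2.1,fy=2.1,interpolation=2))
print(o["position"],o["ft_force"],o["grip_width"]*.0854)
E
```

```text
clock: 3.75
position: [0.5222, 0.4207, -0.028]
ee_rot: [0.947, 0.322, -0.0, 0.0]
ft_force: [0.1, 0.1, 0.5]
grip_width: 0.841
clock: 4.25
position: [0.5229, 0.4212, -0.0264]
ee_rot: [0.947, 0.322, 0.0, -0.0]
ft_force: [-1.4, -1.7, 4.8]
grip_width: 0.611
[ 0.52290057  0.42117886 -0.02642254] [-1.3855113  -1.70516009  4.77982603] 0.05218535033965013
```

View pics/f_w2.png

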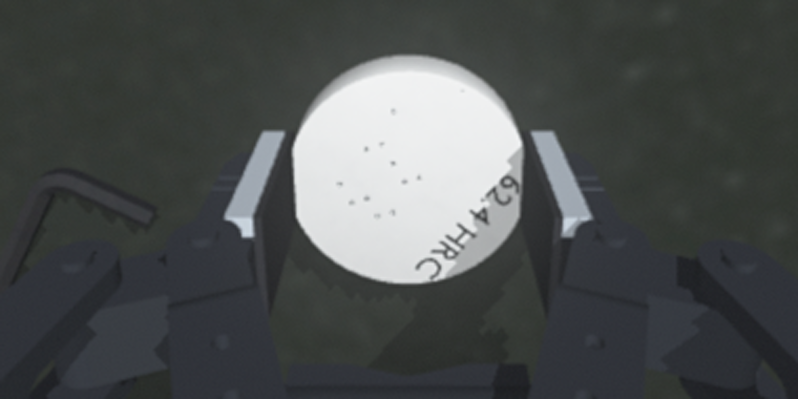

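View pics/f_side.png

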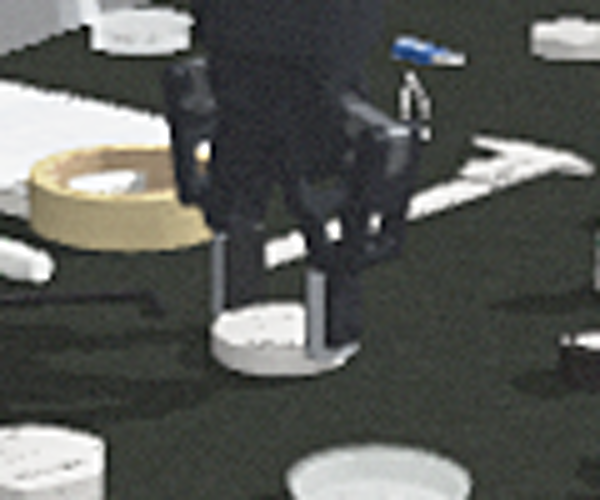

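The disc is held centred, the opening reads 52 mm, and both tips are down beside it. I'm lifting and checking the hold.

```bash
python3 -m handwheel '[[[0,0,-0.02,0,0,0,0.05],[0,0,-0.07,0,0,0,0.05],[0,0,-0.12,0,0,0,0.05],[-0.04,0.034,-0.12,0,0,0,0.05],[-0.08,0.069,-0.12,0,0,0,0.05],[-0.12,0.104,-0.12,0,0,0,0.05],[-0.16,0.139,-0.12,0,0,0,0.05],[-0.2,0.173,-0.12,0,0,0,0.05]]]' 60
python3 -m handwheel '[[[-0.04,0.034,0,0,0,0,0.05],[-0.08,0.069,0,0,0,0,0.05],[-0.111,0.0965,0,0,0,0,0.05],[-0.111,0.0965,0,0,0,0,0.05],[-0.111,0.0965,0,0,0,0,0.05]]]'
python3 - <<'E'
from h import *
o=manip.get_obs();im=manip.camera("wrist");s=manip.camera("side")
cv2.imwrite("pics/g_side.png",s);cv2.imwrite("pics/g_w.png",im)
np.save("g_o.npy",o,allow_pickle=True)
print(o["position"],o["ee_rot"],o["ft_force"],o["grip_width"]*.0854,o["joint_pos"].round(2))
E
```

```text
clock: 5.35
position: [0.4691, 0.1605, 0.094]
ee_rot: [0.947, 0.322, 0.001, -0.0]
ft_force: [0.4, -0.5, -0.6]
grip_width: 0.607
clock: 5.98
position: [0.4404, 0.0186, 0.0935]
ee_rot: [0.947, 0.322, 0.001, -0.0]
ft_force: [0.2, 0.2, -1.3]
grip_width: 0.603
[0.44041496 0.0185567  0.09354765] [ 9.46840379e-01  3.21702626e-01  8.47226730e-04 -1.47112016e-05] [ 0.16233583  0.22268703 -1.29238393] 0.05151725124865968 [-0.12  0.03 -0.03  2.06  0.    1.06 -1.06]
```

View pics/g_w.png

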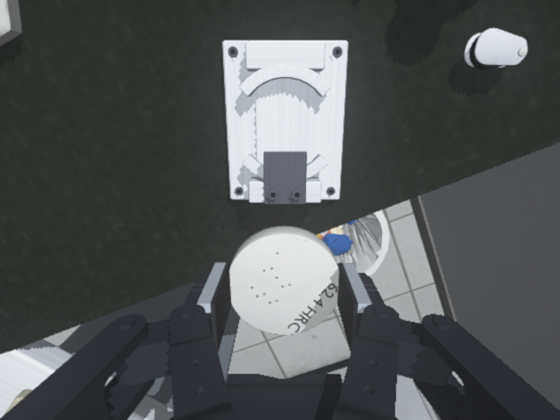

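View pics/g_side.png

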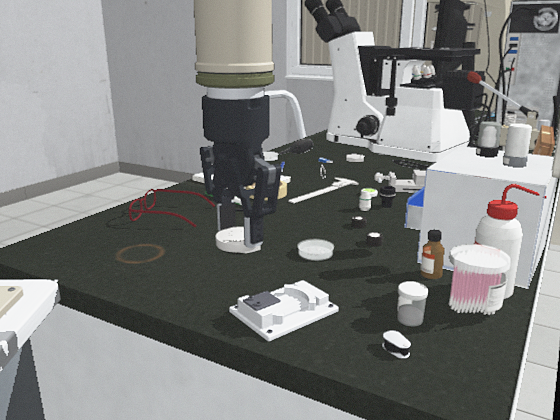

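The block is held level at (284,280) in the wrist view. The holder's corners are near (223,40), (348,40), (343,199) and (230,199), and its lip's free edge is at row 152, columns 264–306.

Run:
```python
from h import *
o=np.load("g_o.npy",allow_pickle=True).item()
im=cv2.imread("pics/g_w.png");g=cv2.cvtColor(im,6)
c=np.float32([(348,40),(343,199),(230,199),(223,40)])
c2=cv2.cornerSubPix(g,c.reshape(-1,1,2).copy(),(5,5),(-1,-1),(3,50,.01)).reshape(-1,2);print(c2)
P=cast("wrist",c2,.008,o)[:,:2];e=np.diff(np.r_[P,P[:1]],axis=0)
print(P.round(4),P.mean(0).round(4),np.linalg.norm(e,axis=1).round(4),np.degrees(np.arctan2(e[:,1],e[:,0])).round(2))
L=cast("wrist",[(264,151.5),(306,151.5)],.032,o);print("lip top edge",L.round(4),L.mean(0))
# block held: contour by threshold
_,m=cv2.threshold(g,140,255,0)
cv2.imwrite("pics/g_z.png",cv2.resize(im[20:220,200:370],None,fx=3,fy=3,interpolation=2))
M=R.from_quat(o["ee_rot"]).as_matrix()
t=np.linspace(0,2*np.pi,73)
for z,col in((-.0264,(0,0,255)),(-.0374,(0,255,0))):
    q=proj("wrist",o["position"]+np.c_[.0275*np.cos(t),.0275*np.sin(t),0*t+z]@M.T,o)
    cv2.polylines(im,[np.int32(q*8)],True,col,1,cv2.LINE_AA,3)
cv2.imwrite("pics/g_b.png",cv2.resize(im[200:360,180:390],None,fx=3.5,fy=3.5,interpolation=2))
```

```text
[[347.1709   40.2389 ]
 [338.66464 198.53821]
 [230.55695 198.19983]
 [222.4687   40.19734]]
[[ 0.5688  0.061 ]
 [ 0.4752 -0.011 ]
 [ 0.4205  0.0606]
 [ 0.514   0.1323]] [0.4946 0.0607] [0.1181 0.0901 0.1178 0.0899] [-142.42  127.36   37.45  -52.47]
lip top edge [[0.4716 0.0619 0.032 ]
 [0.4901 0.0379 0.032 ]] [0.48086426 0.0499222  0.032     ]
```

View pics/g_b.png

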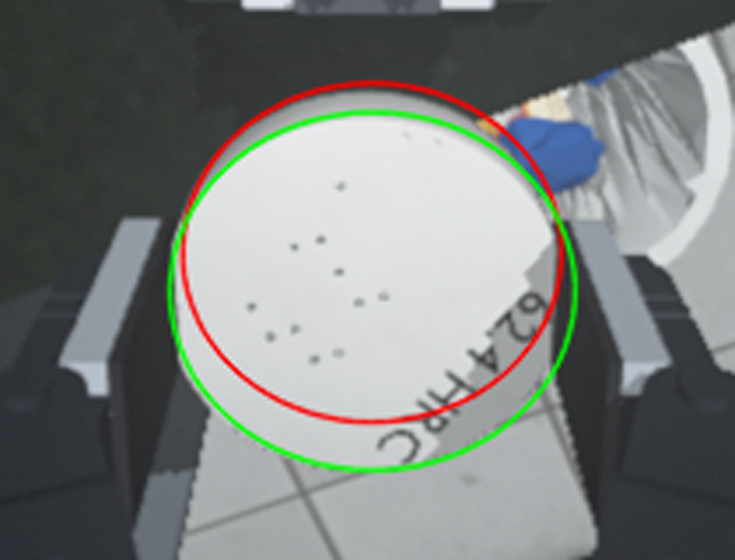

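View pics/g_z.png

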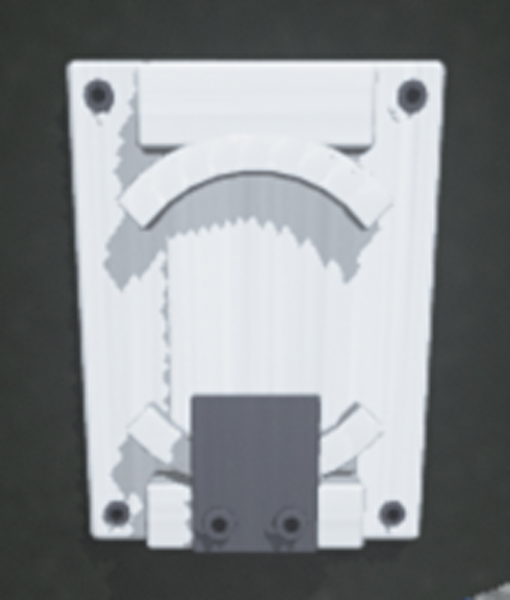

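The holder centre measures (0.4946, 0.0607) at 37.5° yaw. The lip edge measures (0.481, 0.050) against the expected (0.481, 0.050), so they agree. The held block sits where it should in the tool frame. Next I tilt 14° and go above the entry pose.

```bash
python3 -m handwheel '[[[0.03,0,0,0,0.06,0,0.05],[0.06,0,0,0,0.15,0,0.05],[0.092,0,0.02,0,0.244,0,0.05],[0.092,0,0.05,0,0.244,0,0.05],[0.092,0,0.068,0,0.244,0,0.05],[0.092,0,0.068,0,0.244,0,0.05],[0.092,0,0.068,0,0.244,0,0.05]]]'
cat > st.py <<'E'
from h import *
import sys
Z=.0264;H=np.array([.4946,.0607,.011]);a=np.radians(37.5);ex=np.array([np.cos(a),np.sin(a),0]);ey=np.array([-np.sin(a),np.cos(a),0])
def state(o):
    M=R.from_quat(o["ee_rot"]).as_matrix();B=o["position"]+M@[0,0,-Z]-H
    print("clk",round(o["clock"],2),"xb,yb,zb mm",(B@ex*1e3).round(1),(B@ey*1e3).round(1),(B[2]*1e3).round(1),"tilt",np.degrees(np.arccos(-M[2,2])).round(1),"F",o["ft_force"].round(1),"w",(o["grip_width"]*85.4).round(1))
if __name__=="__main__":
    n=sys.argv[1];o=manip.get_obs();state(o);s=manip.camera("side");im=manip.camera("wrist");state(manip.get_obs())
    cv2.imwrite(f"pics/{n}_s.png",cv2.resize(s[240:350,210:360],None,fx=5,fy=5,interpolation=2))
    cv2.imwrite(f"pics/{n}_w.png",cv2.resize(im[120:400,150:420],None,fx=2.1,fy=2.1,interpolation=2))
E
python3 st.py i
```

```text
clock: 6.95
position: [0.5135, 0.0746, 0.0255]
ee_rot: [0.94, 0.32, 0.116, -0.039]
ft_force: [0.3, -0.9, -1.2]
grip_width: 0.603Traceback (most recent call last):
  File "st.py", line 8, in <module>
    n=sys.argv[1];o=manip.get_obs();state(o);s=manip.camera("side");im=manip.camera("wrist");state(manip.get_obs())
                                    ~~~~~^^^
  File "st.py", line 6, in state
    print("clk",round(o["clock"],2),"xb,yb,zb mm",(B@ex*1e3).round(1),(B@ey*1e3).round(1),(B[2]*1e3).round(1),"tilt",np.degrees(np.arccos(-M[2,2])).round(1),"F",o["ft_force"].round(1),"w",(o["grip_width"]*85.4).round(1))
                                                                                                                                                                                            ^^^^^^^^^^^^^^^^^^^^^^^^^^^^
AttributeError: 'float' object has no attribute 'round'
```

```bash
sed -i 's/(o\["grip_width"\]\*85.4).round(1)/round(o["grip_width"]*85.4,1)/' st.py; python3 st.py i
```

```text
clk 6.95 xb,yb,zb mm 17.0 -0.5 40.1 tilt 14.0 F [ 0.3 -0.9 -1.2] w 51.5
clk 7.05 xb,yb,zb mm 17.0 -0.8 40.3 tilt 14.1 F [ 0.  -1.3 -0.8] w 51.6
```

View pics/i_s.png

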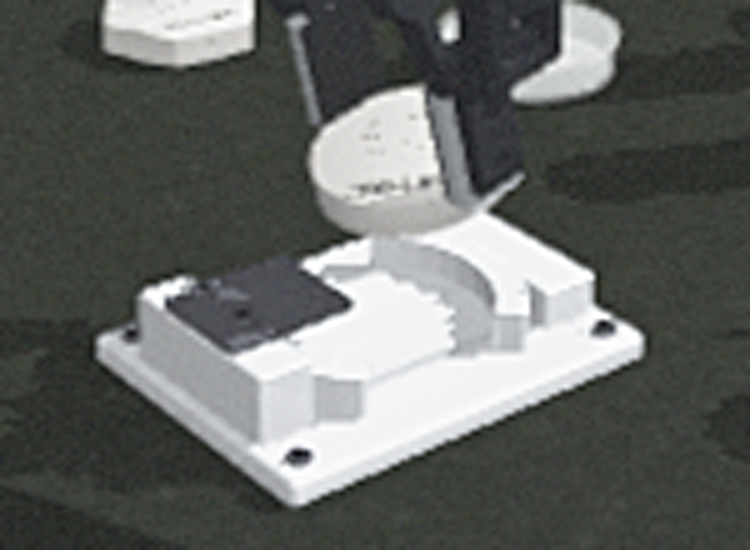

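View pics/i_w.png

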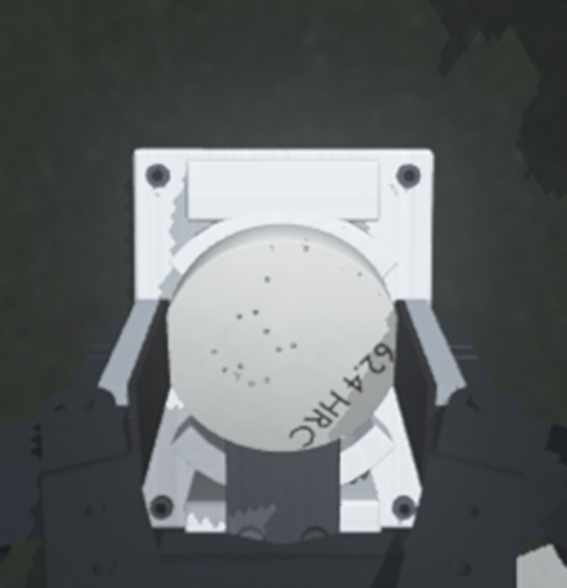

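The tilt is right: the low edge is toward the lip and the block is level sideways. I'm going down and sliding the edge in under the lip.

```bash
python3 -m handwheel '[[[-0.0036,0,0.0146,0,0,0,0.05],[-0.007,0,0.0281,0,0,0,0.05],[-0.007,0,0.0281,0,0,0,0.05],[-0.012,0,0.0274,0,0,0,0.05],[-0.012,0,0.0274,0,0,0,0.05]]]'; python3 st.py j
python3 -m handwheel '[[[-0.003,0,0,0,0,0,0.05],[-0.006,0,-0.0003,0,0,0,0.05],[-0.006,0,-0.0003,0,0,0,0.05]]]'; python3 st.py k
```

```text
clock: 7.68
position: [0.5088, 0.0705, -0.0047]
ee_rot: [0.94, 0.319, 0.115, -0.039]
ft_force: [-0.1, -0.4, -2.8]
grip_width: 0.605
clk 7.67 xb,yb,zb mm 10.9 -0.9 10.0 tilt 14.0 F [-0.1 -0.4 -2.8] w 51.7
clk 7.78 xb,yb,zb mm 11.3 -0.9 10.1 tilt 14.0 F [ 0.3 -0.7 -1.5] w 51.5
clock: 8.15
position: [0.504, 0.067, -0.0061]
ee_rot: [0.94, 0.319, 0.115, -0.039]
ft_force: [-0.5, 0.5, -1.4]
grip_width: 0.601
clk 8.15 xb,yb,zb mm 5.0 -0.7 8.5 tilt 14.0 F [-0.5  0.5 -1.4] w 51.3
clk 8.25 xb,yb,zb mm 5.3 -0.7 8.6 tilt 14.0 F [ 0.7  0.4 -1.8] w 51.5
```

View pics/k_s.png

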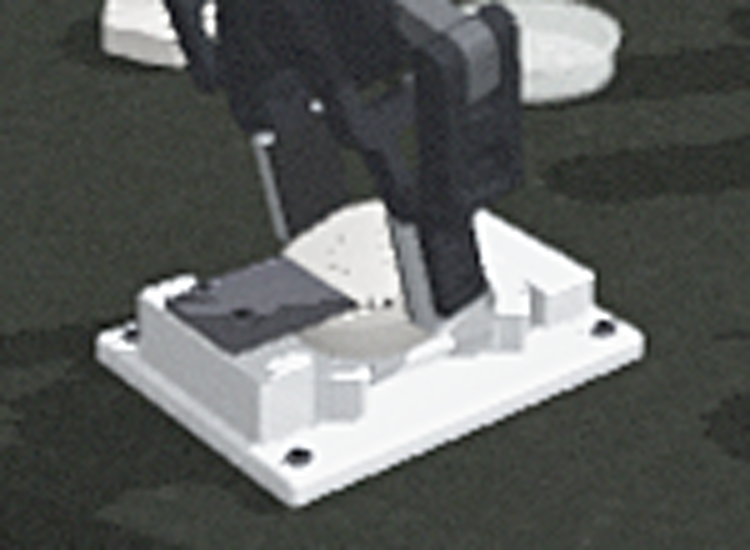

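View pics/k_w.png

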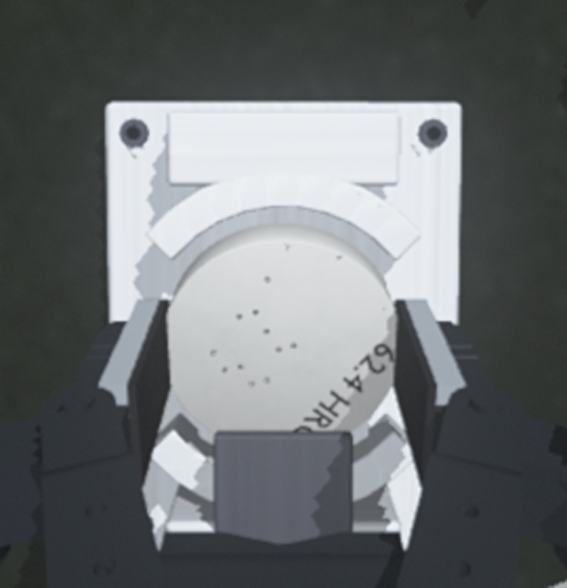

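The edge is in under the lip with no contact forces. I'm sliding the last few millimetres and then levelling in stages.

```bash
python3 -m handwheel '[[[-0.003,0,-0.0005,0,0,0,0.05],[-0.0059,0,-0.001,0,0,0,0.05],[-0.0059,0,-0.001,0,0,0,0.05]]]'; python3 st.py l
python3 -m handwheel '[[[-0.0031,0,0.0028,0,-0.0873,0,0.05],[-0.006,0,0.0048,0,-0.1745,0,0.05],[-0.006,0,0.0048,0,-0.1745,0,0.05]]]'; python3 st.py m
```

```text
clock: 8.62
position: [0.4993, 0.0634, -0.0065]
ee_rot: [0.94, 0.319, 0.115, -0.039]
ft_force: [0.1, -0.6, -1.5]
grip_width: 0.599
clk 8.62 xb,yb,zb mm -1.0 -0.7 8.1 tilt 14.0 F [ 0.1 -0.6 -1.5] w 51.2
clk 8.72 xb,yb,zb mm -0.7 -0.7 8.2 tilt 14.0 F [-0.1 -0.2 -1.5] w 51.4
clock: 9.1
position: [0.4968, 0.0621, -0.0126]
ee_rot: [0.946, 0.322, 0.033, -0.011]
ft_force: [-0.1, -0.3, -1.4]
grip_width: 0.608
clk 9.1 xb,yb,zb mm 0.7 -0.2 2.8 tilt 4.0 F [-0.1 -0.3 -1.4] w 52.0
clk 9.2 xb,yb,zb mm -0.9 -0.5 2.5 tilt 4.1 F [-0.1 -0.  -1.9] w 51.1
```

View pics/m_s.png

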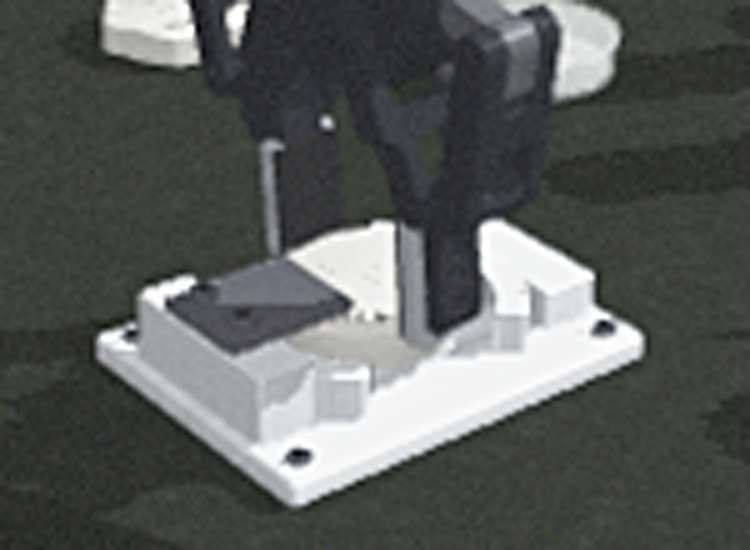

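View pics/m_w.png

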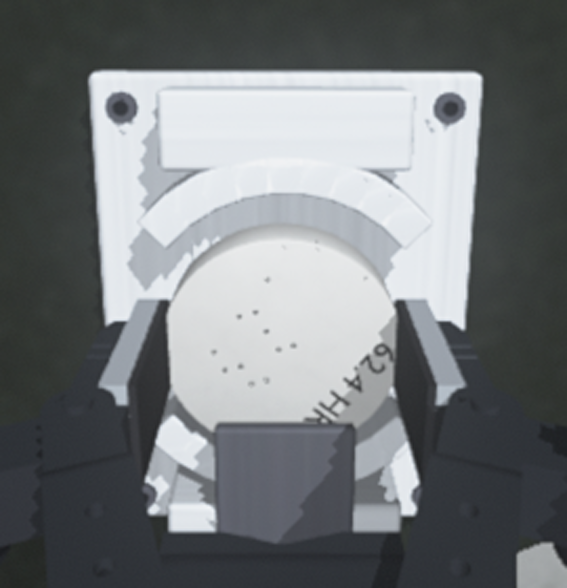

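The block is nearly flat under the lip and centred. Now I level it fully and settle it on the floor.

```bash
python3 -m handwheel '[[[-0.001,0,0.0011,0,-0.035,0,0.05],[-0.002,0,0.0022,0,-0.07,0,0.05],[-0.002,0,0.0022,0,-0.07,0,0.05]]]'; python3 st.py n
python3 -m handwheel '[[[0,0,0.0004,0,0,0,0.05],[0,0,0.0004,0,0,0,0.05]]]'; python3 st.py o
```

```text
clock: 9.57
position: [0.4948, 0.0602, -0.015]
ee_rot: [0.947, 0.322, -0.0, 0.0]
ft_force: [-0.2, -0.1, -1.7]
grip_width: 0.603
clk 9.57 xb,yb,zb mm -0.2 -0.5 0.4 tilt 0.0 F [-0.2 -0.1 -1.7] w 51.5
clk 9.68 xb,yb,zb mm -0.7 -0.6 0.4 tilt 0.0 F [-0.3 -1.  -1.7] w 51.8
clock: 9.93
position: [0.4942, 0.0595, -0.0153]
ee_rot: [0.947, 0.321, -0.0, 0.0]
ft_force: [-0.2, -0.7, -1.7]
grip_width: 0.604
clk 9.93 xb,yb,zb mm -1.0 -0.7 0.1 tilt 0.0 F [-0.2 -0.7 -1.7] w 51.6
clk 10.03 xb,yb,zb mm -0.9 -0.7 0.1 tilt 0.0 F [ 1.1  0.3 -1.2] w 51.6
```

View pics/o_s.png

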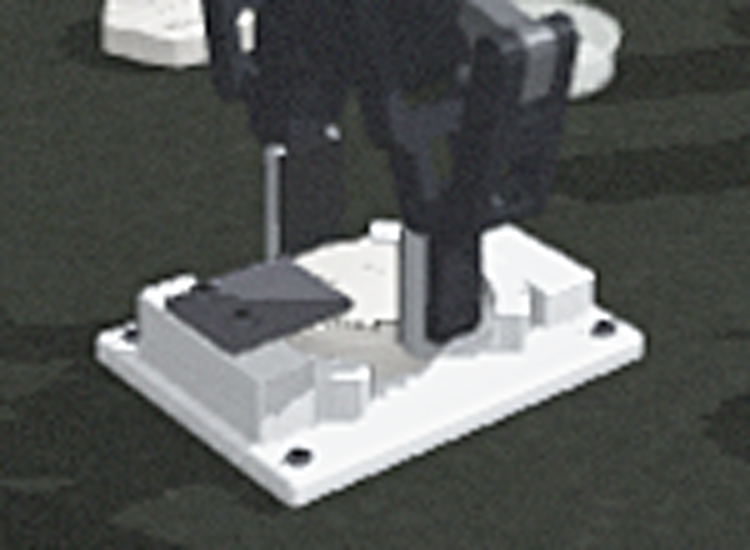

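The wrist still carries the block's weight (−1.7 N), so I'm feeling downward in small steps.

```bash
for i in 1 2; do python3 -m handwheel '[[[0,0,0.0005,0,0,0,0.05],[0,0,0.0005,0,0,0,0.05]]]' | grep -E "ft|pos"; done; python3 st.py p
```

```text
position: [0.4944, 0.0596, -0.0155]
ft_force: [-2.3, -0.6, 4.5]
position: [0.4945, 0.0596, -0.0156]
ft_force: [-6.4, -1.8, 11.0]
clk 10.53 xb,yb,zb mm -0.8 -0.8 -0.2 tilt 0.0 F [-6.4 -1.8 11. ] w 51.5
clk 10.62 xb,yb,zb mm -0.8 -0.8 -0.2 tilt 0.0 F [-4.4 -0.6 11. ] w 51.8
```

Floor contact at 11 N. I'm backing off to about zero load, then releasing to about 70 mm and rising.

```bash
python3 -m handwheel '[[[0,0,-0.0006,0,0,0,0.05],[0,0,-0.0006,0,0,0,0.056],[0,0,-0.001,0,0,0,0.06],[0,0,-0.001,0,0,0,0.066],[0,0,-0.001,0,0,0,0.07],[0,0,-0.001,0,0,0,0.07]]]'; python3 st.py q
```

```text
clock: 11.38
position: [0.4944, 0.0597, -0.0153]
ee_rot: [0.947, 0.322, -0.0, 0.0]
ft_force: [-0.7, -0.6, 0.1]
grip_width: 0.824
clk 11.38 xb,yb,zb mm -0.8 -0.7 0.1 tilt 0.0 F [-0.7 -0.6  0.1] w 70.3
clk 11.47 xb,yb,zb mm -0.8 -0.7 0.1 tilt 0.0 F [-0.4  0.1  0.2] w 69.8
```

View pics/q_s.png

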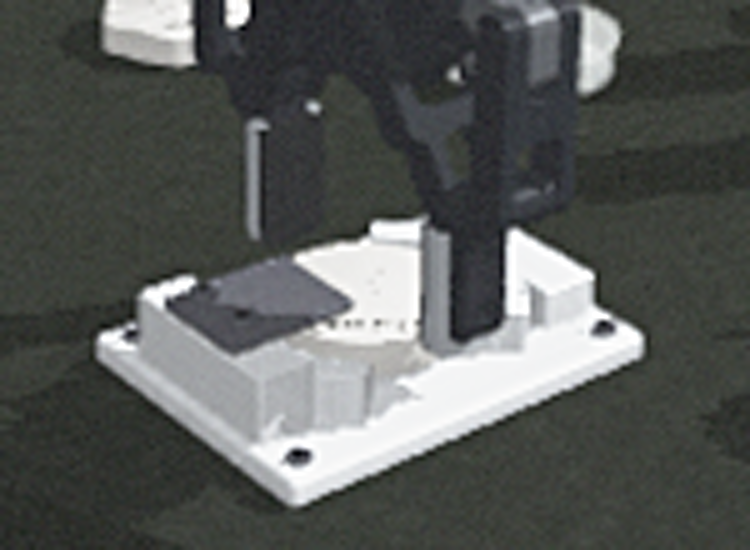

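View pics/q_w.png

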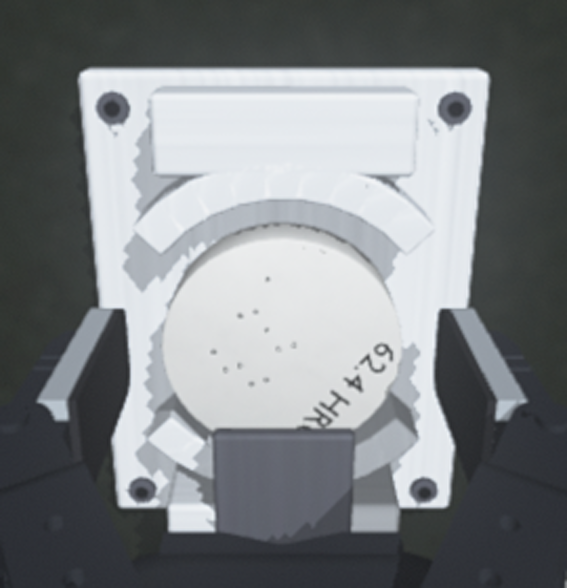

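The block lies free on the recess floor, fingers clear on both sides. I'm rising straight up and verifying.

```bash
python3 -m handwheel '[[[0,0,-0.01,0,0,0,0.07],[0,0,-0.03,0,0,0,0.07],[0,0,-0.07,0,0,0,0.07],[0,0,-0.11,0,0,0,0.07],[0,0,-0.13,0,0,0,0.07],[0,0,-0.13,0,0,0,0.07],[0,0,-0.13,0,0,0,0.07]]]'
python3 - <<'E'
from h import *
o=manip.get_obs();im=manip.camera("wrist");s=manip.camera("side")
print(o["position"],o["ft_force"])
t=np.linspace(0,2*np.pi,73);C=np.array([.4946,.0607])+np.array([-.0008*.793+.0007*.609,-.0008*.609-.0007*.793])
for z,col in((.011,(0,0,255)),(.022,(0,255,0))):
    q=proj("wrist",np.c_[C[0]+.0275*np.cos(t),C[1]+.0275*np.sin(t),0*t+z],o);cv2.polylines(im,[np.int32(q*8)],True,col,1,cv2.LINE_AA,3)
cv2.imwrite("pics/r_w.png",cv2.resize(im[100:340,170:400],None,fx=2.4,fy=2.4,interpolation=2))
cv2.imwrite("pics/r_s.png",cv2.resize(s[220:350,210:360],None,fx=4.5,fy=4.5,interpolation=2))
E
```

```text
clock: 12.35
position: [0.4939, 0.0596, 0.1141]
ee_rot: [0.947, 0.322, -0.001, 0.0]
ft_force: [-0.3, -0.4, 0.2]
grip_width: 0.817
[0.49394161 0.05961144 0.11405955] [-0.32910573 -0.39670919  0.24629327]
```

View pics/r_w.png

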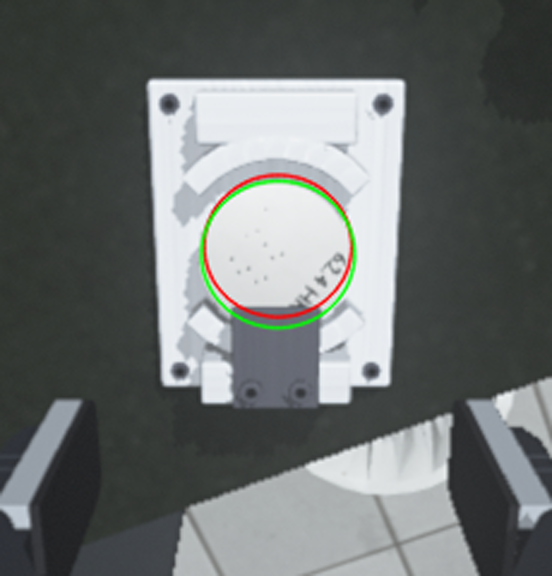

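View pics/r_s.png

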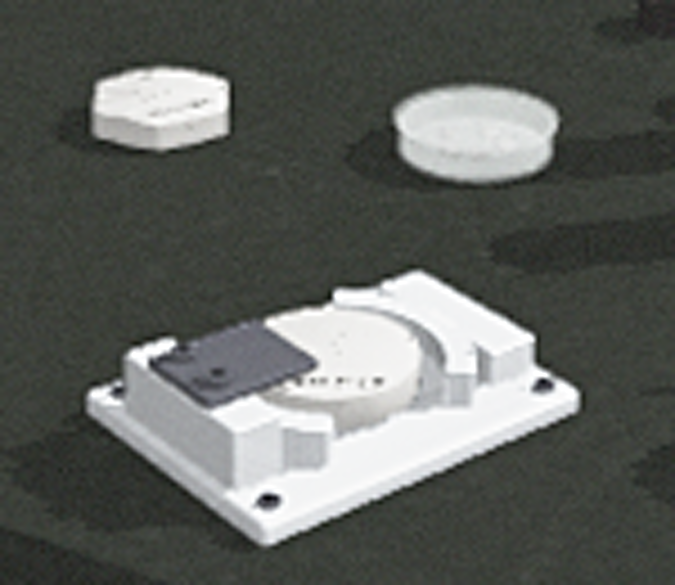

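The block lies flat under the lip and matches the predicted outline. The hex block hasn't moved. Handing in.

```bash
python3 -c "
from workcell import manip
print(manip.hand_in())"
```

```text
the job is handed in; nothing more can be done
None
```

The round block is in the holder recess, flat under the lip with the same face up, and I handed the job in at about 12.5 s of the 38 s allowed; no verdict was reported.

- **Placing:** I gripped the block across its diameter, tilted it 14° with the low edge at the lip, and slid that edge under without touching. I then levelled it, lowered it to light floor contact (11 N), backed off and released.
- **Last checks:** By the arm's readings the block was about 1 mm from the recess centre and within about 0.5 mm of the floor when released. The final wrist picture matches that outline. In the side view the block looks flat under the lip, and the hexagonal block does not appear to have moved. The gripper was clear, with no load on the wrist.
- **Disagreements:**
  - **Fingertips:** both cameras showed them about 30 mm further behind the reported TCP than the description implies, so I set heights from the pictures and the grasp itself.
  - **Holder position:** a rough side-view estimate was about 6 mm off the wrist-camera one. I used the wrist one, which the lip's position confirmed.
  - **Grip opening:** it read 52 mm on the 55 mm disc.

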